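Tighten, line up and key the castle nuts on the axle stubs

ROBOT

A 6-joint arm with a two-finger parallel gripper is mounted at the origin on the work surface. World frame = base frame: x ahead of the robot, y to its left, z up, the work surface at z = 0. Lengths are in m, angles in degrees, forces in N, time in s.
With the tool pointing down it reaches from about 0.4 to 0.825 m from the base axis. Payload 7 kg.
Tool frame: the origin (TCP) lies midway between the tips of the shut fingers; the grasp point (between the pads) lies 19 mm behind it; z points along the fingers, y is the line along which they close (so a half turn about z gives the same grasp; the last joint's range is limited). The gripper opens to 88 mm and grips with 3 to 60 N. Pads are 19 mm wide; open, the fingers measure 130 mm over their backs; the gripper's body (78 mm by 193 mm) begins 47 mm behind the grasp point.
Start: joints at [92.596, 20.546, 0.682, 0, -70.136, -16.507], TCP at [0.162, 0.655, 0.227] pointing down, gripper open.
Joint ranges: [-176.03, 176.03], [-82.01, 121.73], [-58.28, 71.71], [-173.87, 95.51], [-174.79, -0.11], [-173.66, 173.66]. Speed limits (degrees/s): [136.94, 136.94, 172.46, 180, 180, 180].

INTERFACE

Orientations are given as [roll, pitch, yaw] about the fixed x, y, z axes, in that order (R = Rz(yaw) Ry(pitch) Rx(roll)).
In Python, from plant import * gives the robot as it stands.
- The arm moves only by the tool move_arm, never from a script. Its argument "commands" is a list of rows, each a list of 7 numbers: the shift along the world's x, y, z in mm, then the turn, a rotation vector about the world's x, y, z in degrees, then the opening in per cent of the stroke, from 0 (shut) to 100 (fully open). In form: [[x, y, z, rx, ry, rz, fingers], ...]. A call has 1 to 20 rows; each row shifts and turns the commanded pose from where the row before left it; what a row does not reach is not made up. A row lasts 1/10 s, in which the tool goes at most 50 mm and 8.59 degrees, less where a joint would pass 70% of its speed; a pose out of reach is approached as far as the arm can. A call with a gripper value outside its range is refused whole. The fingers move at their own pace and stop on an object; "squeeze" is the grip in N (left out, the last holds). Time passes only in rows, so rows that do not move let the fingers close. It gives the time, the measured TCP pose, the force and the opening at its end, in the units of the state.
- get_state(): the state, without advancing time (a new reading comes with each control period).
- capture(name): name is "scene" or "top"; returns a dict with "frame" (384x512x3 uint8, blue, green, red), "camera_matrix" (3x3 intrinsics, pixels), "dist_coeffs" ([k1, k2, p1, p2, k3] as OpenCV has them; the pictures are not rectified), "world_to_cam" (4x4, takes a point from world to camera coordinates). Camera axes: x right, y up, looking along -z (the intrinsics and any distortion apply to the point x, -y, -z); pixel columns grow to the right and rows downward; lengths in m; the calibration is good to about 2 mm. A picture is of the moment at which its call begins. There is no depth.
- close_job(): hands the job in, once; it reports no verdict.
The state is a dict: "time_s": time; "joints": joint angles; "qd": joint speeds; "joint_torque": joint torques, N m; "tcp_pos": TCP position; "eef_rot": TCP orientation; "contact_force": force on the tool from outside, world axes, zero at the start; "moment": the same for the moment, N m; "gripper_width": finger opening in m.
Only numpy, scipy, OpenCV 4.12 (cv2) and the standard library are available. Lean on these libraries where they do the work, as an engineer would, in place of code of your own. Each camera call takes 0.05 s, during which the arm holds its last target. There are 200 camera calls.

TASK

Tighten the castle nut on every axle stub on the bench clockwise until it is down (the lug on its flange reaches the rib on the block), then turn each a little further, just to the next place where a pair of its slots lines up with the slot across the axle's end. Lock each one by setting a lock key of the size that spans the nut, not the shorter or longer look-alike, fully down in the lined-up slots, grip tab up, and centred; leave the other tools and parts on the bench where they are.

Things in the scene. Friction and masses are not known exactly. Their poses are not given: they have to be found in the camera images.
- block_a: Grey bench block at the robot's left (may be absent), solid steel, 5.6 kg (stays put under the nut's torque), 130 x 110 x 50 mm, holding an upright axle stub with a castle nut on it; origin under its centre. A short rib stands on its top towards the block's -x side: the nut is tight when the lug on its flange has come round to this rib.
- nut_a_mid (a point): Steel castle nut: hexagon 60 mm across flats, 24 mm tall, six 14 mm teeth on top, on a flange 72 mm wide, 6 mm thick, with a lug. The point is on its axis half-way up, 75 mm above the table, 19 mm above the flange, 19 mm below the teeth's tops. x points along a slot; slots (16 mm wide, 14 deep) every 60 degrees, each over the middle of a flat, so x is also square to a flat. z up.
- nut_a (a joint): How far this nut is screwed down, rad: grows clockwise seen from above, starts at 0 to 0.45, stops dead at 2.8. It is tight (lug at the rib) at 1.5. It drags with about 0.45 N m, growing evenly to about 0.75 N m by 2.4, and stays where it is left. It does not sink visibly.
- axle_a_seat (a point): End of this dark steel axle, 36 mm wide, inside the nut: point on the axis, on the floor of the slot cut across the axle's end, 80 mm above the table, level with the nut's slot floors; axle's end 12 mm above, teeth's tops 14 mm above. x runs along the slot (16 mm wide), z up. The axle does not turn. A pair of nut slots lines up with it 0.25 to 0.85 rad past tight.
- block_b: Grey bench block at the middle (may be absent), solid steel, 5.6 kg (stays put under the nut's torque), 130 x 110 x 50 mm, holding an upright axle stub with a castle nut on it; origin under its centre. A short rib stands on its top towards the block's -x side: the nut is tight when the lug on its flange has come round to this rib.
- nut_b_mid (a point): Steel castle nut: hexagon 60 mm across flats, 24 mm tall, six 14 mm teeth on top, on a flange 72 mm wide, 6 mm thick, with a lug. The point is on its axis half-way up, 75 mm above the table, 19 mm above the flange, 19 mm below the teeth's tops. x points along a slot; slots (16 mm wide, 14 deep) every 60 degrees, each over the middle of a flat, so x is also square to a flat. z up.
- nut_b (a joint): How far this nut is screwed down, rad: grows clockwise seen from above, starts at 0 to 0.45, stops dead at 2.8. It is tight (lug at the rib) at 1.5. It drags with about 0.45 N m, growing evenly to about 0.75 N m by 2.4, and stays where it is left. It does not sink visibly.
- axle_b_seat (a point): End of this dark steel axle, 36 mm wide, inside the nut: point on the axis, on the floor of the slot cut across the axle's end, 80 mm above the table, level with the nut's slot floors; axle's end 12 mm above, teeth's tops 14 mm above. x runs along the slot (16 mm wide), z up. The axle does not turn. A pair of nut slots lines up with it 0.25 to 0.85 rad past tight.
- block_c: Grey bench block at the robot's right (may be absent), solid steel, 5.6 kg (stays put under the nut's torque), 130 x 110 x 50 mm, holding an upright axle stub with a castle nut on it; origin under its centre. A short rib stands on its top towards the block's -x side: the nut is tight when the lug on its flange has come round to this rib.
- nut_c_mid (a point): Steel castle nut: hexagon 60 mm across flats, 24 mm tall, six 14 mm teeth on top, on a flange 72 mm wide, 6 mm thick, with a lug. The point is on its axis half-way up, 75 mm above the table, 19 mm above the flange, 19 mm below the teeth's tops. x points along a slot; slots (16 mm wide, 14 deep) every 60 degrees, each over the middle of a flat, so x is also square to a flat. z up.
- nut_c (a joint): How far this nut is screwed down, rad: grows clockwise seen from above, starts at 0 to 0.45, stops dead at 2.8. It is tight (lug at the rib) at 1.5. It drags with about 0.45 N m, growing evenly to about 0.75 N m by 2.4, and stays where it is left. It does not sink visibly.
- axle_c_seat (a point): End of this dark steel axle, 36 mm wide, inside the nut: point on the axis, on the floor of the slot cut across the axle's end, 80 mm above the table, level with the nut's slot floors; axle's end 12 mm above, teeth's tops 14 mm above. x runs along the slot (16 mm wide), z up. The axle does not turn. A pair of nut slots lines up with it 0.25 to 0.85 rad past tight.
- key1_mid (a point): Steel lock key standing on the bench, 58 mm long (the size that spans this nut): a bar 58 x 12 x 12 mm with an upright grip tab 30 mm long, 10 mm thick, 36 mm tall on its middle; 48 mm tall in all, about 70 g. The point is at its centre, 24 mm above its underside; x runs along bar and tab, z up. Pinch the tab across its thickness, along y.
- key2_mid (a point): Steel lock key standing on the bench, 58 mm long (the size that spans this nut): a bar 58 x 12 x 12 mm with an upright grip tab 30 mm long, 10 mm thick, 36 mm tall on its middle; 48 mm tall in all, about 70 g. The point is at its centre, 24 mm above its underside; x runs along bar and tab, z up. Pinch the tab across its thickness, along y.
- key3_mid (a point): Steel lock key standing on the bench, 58 mm long (the size that spans this nut): a bar 58 x 12 x 12 mm with an upright grip tab 30 mm long, 10 mm thick, 36 mm tall on its middle; 48 mm tall in all, about 70 g. The point is at its centre, 24 mm above its underside; x runs along bar and tab, z up. Pinch the tab across its thickness, along y.
- key4_mid (a point): Steel lock key standing on the bench, 40 mm long (too short for this nut): a bar 40 x 12 x 12 mm with an upright grip tab 30 mm long, 10 mm thick, 36 mm tall on its middle; 48 mm tall in all, about 70 g. The point is at its centre, 24 mm above its underside; x runs along bar and tab, z up. Pinch the tab across its thickness, along y.
- key5_mid (a point): Steel lock key standing on the bench, 78 mm long (too long for this nut): a bar 78 x 12 x 12 mm with an upright grip tab 30 mm long, 10 mm thick, 36 mm tall on its middle; 48 mm tall in all, about 70 g. The point is at its centre, 24 mm above its underside; x runs along bar and tab, z up. Pinch the tab across its thickness, along y.
- mallet: Bystander, a hammer lying flat (handle to its -x); origin under its middle. Leave it alone.
- gusset1: Bystander, a green primed gusset plate 90 x 45 mm with a flange 21 mm high; origin under its middle. Leave it alone.
- gusset2: Bystander, a green primed gusset plate 90 x 45 mm with a flange 21 mm high; origin under its middle. Leave it alone.
- gusset3: Bystander, a green primed gusset plate 90 x 45 mm with a flange 21 mm high; origin under its middle. Leave it alone.

How it is judged (in metres and radians):
On the way:
1. every nut present is tight: its lug has reached the rib (value of joint each of nut_a, nut_b, nut_c above 1.5 rad), for 0.2 s.
At the end, for the whole second after the job is handed in: On every axle present the nut is past tight at the first lined-up slot (joint 1.6 to 2.5) and a 58 mm key is fully down in the slots: underside within 5 mm of the slot floor, centred within 10 mm, along the axle's slot within 10 degrees, upright. Other keys may be anywhere else (value of joint nut_a between 1.6 and 2.5 rad and ((z of key1_mid in the frame of axle_a_seat between 0.018 and 0.029 m and horizontal distance between key1_mid and axle_a_seat below 0.01 m and angle between the x axis of key1_mid and the x axis of axle_a_seat, either way round below 0.17 rad and angle between key1_mid's own z axis and vertical below 0.12 rad) or (z of key2_mid in the frame of axle_a_seat between 0.018 and 0.029 m and horizontal distance between key2_mid and axle_a_seat below 0.01 m and angle between the x axis of key2_mid and the x axis of axle_a_seat, either way round below 0.17 rad and angle between key2_mid's own z axis and vertical below 0.12 rad) or (z of key3_mid in the frame of axle_a_seat between 0.018 and 0.029 m and horizontal distance between key3_mid and axle_a_seat below 0.01 m and angle between the x axis of key3_mid and the x axis of axle_a_seat, either way round below 0.17 rad and angle between key3_mid's own z axis and vertical below 0.12 rad)) and value of joint nut_b between 1.6 and 2.5 rad and ((z of key1_mid in the frame of axle_b_seat between 0.018 and 0.029 m and horizontal distance between key1_mid and axle_b_seat below 0.01 m and angle between the x axis of key1_mid and the x axis of axle_b_seat, either way round below 0.17 rad and angle between key1_mid's own z axis and vertical below 0.12 rad) or (z of key2_mid in the frame of axle_b_seat between 0.018 and 0.029 m and horizontal distance between key2_mid and axle_b_seat below 0.01 m and angle between the x axis of key2_mid and the x axis of axle_b_seat, either way round below 0.17 rad and angle between key2_mid's own z axis and vertical below 0.12 rad) or (z of key3_mid in the frame of axle_b_seat between 0.018 and 0.029 m and horizontal distance between key3_mid and axle_b_seat below 0.01 m and angle between the x axis of key3_mid and the x axis of axle_b_seat, either way round below 0.17 rad and angle between key3_mid's own z axis and vertical below 0.12 rad)) and value of joint nut_c between 1.6 and 2.5 rad and ((z of key1_mid in the frame of axle_c_seat between 0.018 and 0.029 m and horizontal distance between key1_mid and axle_c_seat below 0.01 m and angle between the x axis of key1_mid and the x axis of axle_c_seat, either way round below 0.17 rad and angle between key1_mid's own z axis and vertical below 0.12 rad) or (z of key2_mid in the frame of axle_c_seat between 0.018 and 0.029 m and horizontal distance between key2_mid and axle_c_seat below 0.01 m and angle between the x axis of key2_mid and the x axis of axle_c_seat, either way round below 0.17 rad and angle between key2_mid's own z axis and vertical below 0.12 rad) or (z of key3_mid in the frame of axle_c_seat between 0.018 and 0.029 m and horizontal distance between key3_mid and axle_c_seat below 0.01 m and angle between the x axis of key3_mid and the x axis of axle_c_seat, either way round below 0.17 rad and angle between key3_mid's own z axis and vertical below 0.12 rad))); the robot touches nothing.
It fails at once if a bystanding tool or part is moved more than 4 cm (distance of any of mallet, gusset1, gusset2, gusset3 from where it was at the start of the episode above 0.04 m).
Of block_a, block_b, block_c only 2 to 3 are there at a start; the rules pass over those that are not, and their reading is None.
At some moment in a run one of key1, key2, key3, key4, key5 may be knocked a few centimetres aside while the robot is not near it.
It also fails if it takes over 210 s, if anything falls off the work surface, if the arm or the gripper's body presses on something with over 40 N, if the wrist force passes 120 N, or if a joint passes its speed limit or range.

## Working session

There is one attempt and no reset: what is moved stays moved. The work goes in short steps, Python scripts to look and compute and a tool call to move; the robot and the scene stay as the last step left them, time stands still between calls to the robot, and variables do not carry over. Pictures are saved under pics/ and viewed, on a budget of 14 in all, crops included, one or two more only if the job needs it, and the job is handed in when it is done.

Besides the shell and the picture viewer there is one more tool, called as name([rows], argument=value, ...), one row to a line, values as JSON. move_arm: Moves the arm, as the interface text tells. Its arguments: {"type":"object","properties":{"commands":{"type":"array"},"squeeze":{"type":"number"}},"required":["commands"]}

```bash
ls; mkdir -p pics; cat > h.py <<'E'
from plant import *
import numpy as np, cv2
def cap(n):
    c=capture(n); return c
def px2w(c,uv,z):
    K=np.array(c["camera_matrix"],float);D=np.array(c["dist_coeffs"],float);T=np.array(c["world_to_cam"],float)
    uv=np.array(uv,float).reshape(-1,1,2)
    n=cv2.undistortPoints(uv,K,D).reshape(-1,2)
    d=np.c_[n[:,0],-n[:,1],-np.ones(len(n))]
    R=T[:3,:3];o=-R.T@T[:3,3];d=d@R
    return o+d*((z-o[2])/d[:,2])[:,None]
def w2px(c,P):
    K=np.array(c["camera_matrix"],float);D=np.array(c["dist_coeffs"],float);T=np.array(c["world_to_cam"],float)
    p=np.array(P,float).reshape(-1,3)@T[:3,:3].T+T[:3,3]
    p=p*[1,-1,-1]
    return cv2.projectPoints(p,np.zeros(3),np.zeros(3),K,D)[0].reshape(-1,2)
def ortho(c,cx,cy,half,z,n):
    # rectified view of plane z: image up=+x, left=+y
    g=np.linspace(half,-half,n)
    X,Y=np.meshgrid(cx+g,cy+g,indexing='ij')
    uv=w2px(c,np.c_[X.ravel(),Y.ravel(),np.full(X.size,z)]).astype(np.float32).reshape(n,n,2)
    return cv2.remap(c["frame"],uv[...,0],uv[...,1],cv2.INTER_CUBIC)
E
python3 - <<'E'
from h import *
s=get_state(); print(s)
for n in("top","scene"):
    c=cap(n); cv2.imwrite(f"pics/{n}0.png",cv2.resize(c["frame"],(800,600),interpolation=cv2.INTER_CUBIC))
    T=np.array(c["world_to_cam"]);print(n,-T[:3,:3].T@T[:3,3],c["camera_matrix"],c["dist_coeffs"])
E
```

```text
pics
{'time_s': 0.0, 'joints': array([ 9.25963044e+01,  2.05918922e+01,  6.35357415e-01, -2.06260107e-02,
       -7.01364679e+01, -1.65054545e+01]), 'qd': array([-0.01983436, -0.01754894, -0.05133763,  0.00541386, -0.01446351,
       -0.02444815]), 'joint_torque': array([-1.27568356e-06, -5.82721245e+01,  2.93058693e+01,  6.99716493e+00,
        7.05792612e-03, -1.60461550e-04]), 'tcp_pos': array([0.16218009, 0.65473132, 0.22562797]), 'eef_rot': array([ 1.79905320e+02, -7.83445019e-03, -1.39161677e+01]), 'contact_force': array([-0.37449934, -0.16924416, -0.58061541]), 'moment': array([-0.03674922,  0.04183081,  0.01223638]), 'gripper_width': 0.0874689046059655}
top [ 0.38799181 -0.00799735  1.08079653] [[347.59075565   0.         259.24553248]
 [  0.         347.59075565 193.54383749]
 [  0.           0.           1.        ]] [0.03594166 0.         0.         0.         0.        ]
scene [ 1.47183553 -0.61228804  0.85859921] [[482.77802339   0.         259.82264906]
 [  0.         482.77802339 196.89621075]
 [  0.           0.           1.        ]] [-0.06234716  0.          0.          0.          0.        ]
```

View pics/top0.png

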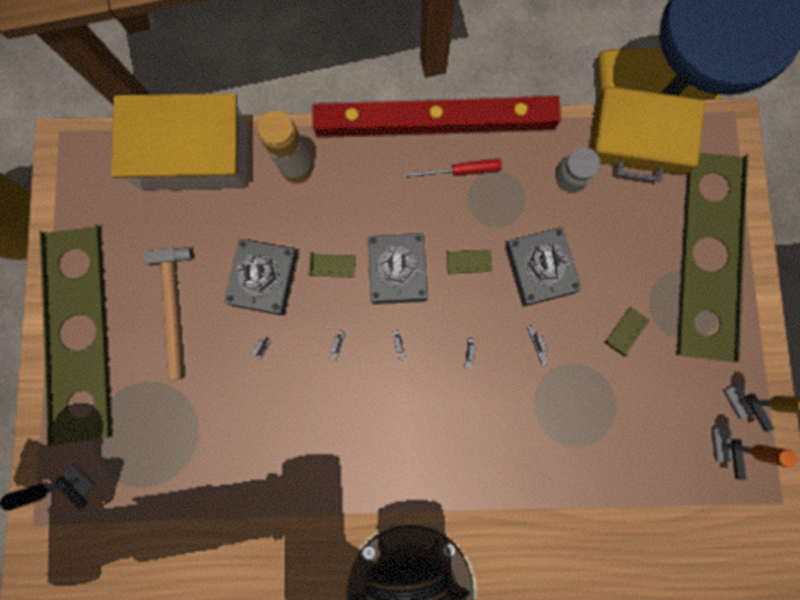

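View pics/scene0.png

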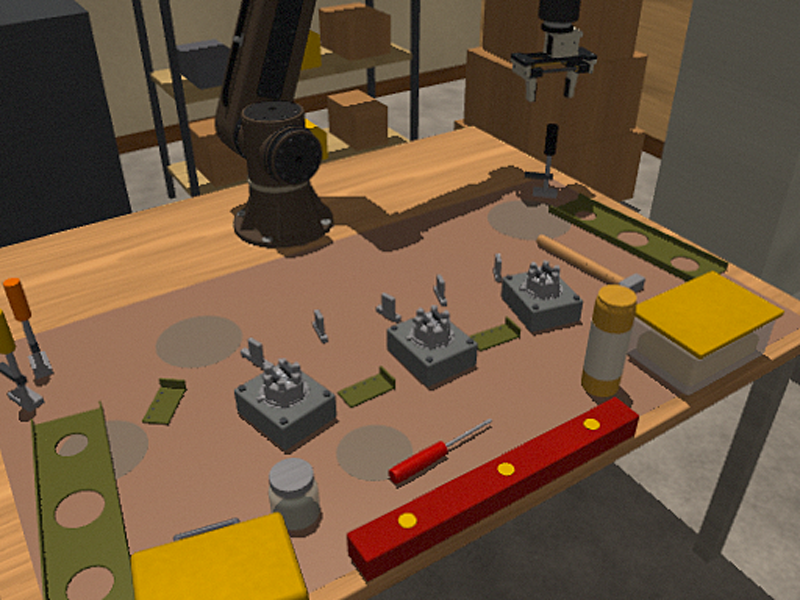

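Both views show three blocks (top view display px: a (262,275), b (398,267), c (543,265)) and five keys in a row (y≈345), with the gussets between the blocks. Next I'll rectify close-ups of the nuts and keys.

```bash
python3 - <<'E'
from h import *
k=512/800
N=np.array([(258,272),(398,265),(547,262)])*k
Kp=np.array([(261,347),(337,345),(398,345),(470,352),(538,343)])*k
ct,cs=cap("top"),cap("scene")
n=px2w(ct,N,.094);kk=px2w(ct,Kp,.02)
print(n.round(3),kk.round(3),sep="\n")
np.savez("est.npz",n=n,k=kk)
row=lambda c,P,h,z,s:np.hstack([ortho(c,p[0],p[1],h,z,s) for p in P])
A=np.vstack([row(ct,n,.055,.094,266),row(cs,n,.055,.094,266)])
cv2.imwrite("pics/nuts.png",A)
B=np.vstack([row(ct,kk,.05,.012,160),row(cs,kk,.05,.012,160)])
cv2.imwrite("pics/keys.png",B)
E
```

```text
[[ 0.591  0.263  0.094]
 [ 0.596  0.004  0.094]
 [ 0.593 -0.271  0.094]]
[[ 0.457  0.276  0.02 ]
 [ 0.457  0.129  0.02 ]
 [ 0.453  0.01   0.02 ]
 [ 0.435 -0.13   0.02 ]
 [ 0.449 -0.263  0.02 ]]
```

View pics/nuts.png

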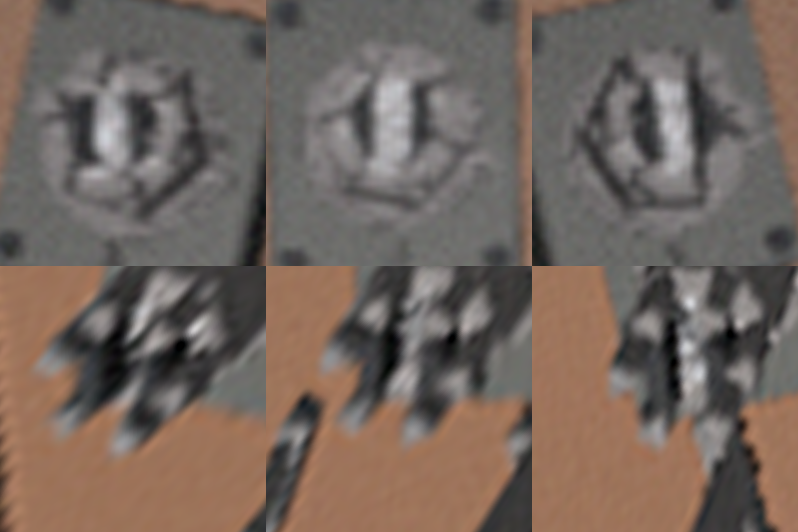

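View pics/keys.png

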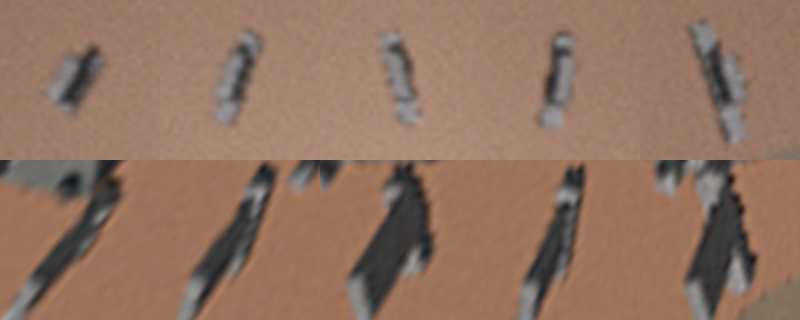

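Top crops: the axle slots run roughly along x in all three, the lugs are to the right and the ribs at the bottom. Among the keys, the leftmost is the short one and the rightmost the long one, and the middle three are 58 mm. I'll fit a simple rendered model to both cameras to get poses.

```bash
cat > fit.py <<'E'
from h import *
from scipy.optimize import minimize
S=4
def prism(poly,z0,z1,mat,mt=None): return (np.array(poly,float),z0,z1,mat,mt or mat+"T")
def rot(a): c,s=np.cos(a),np.sin(a); return np.array([[c,s],[-s,c]])  # row-vector rotation
def circ(r,n=40): t=np.arange(n)*2*np.pi/n; return np.c_[r*np.cos(t),r*np.sin(t)]
def rect(a,b,x=0,y=0): return np.array([[x-a,y-b],[x+a,y-b],[x+a,y+b],[x-a,y+b]])/1.
def block(p,cam):
    x,y,yb,yn,ya=p; o=np.array([x,y])
    L=[prism(rect(.065,.055)@rot(yb)+o,0,.05,"B"),prism(circ(.036)+o,.05,.056,"F"),
       prism(circ(.03/np.cos(np.pi/6),6)@rot(yn+np.pi/6)+o,.056,.08,"N","floor")]
    T=[]
    tp=np.array([[.0161,-.008],[.03,-.008],[.03,.008],[.0161,.008]])
    for k in range(6):
        c=np.array([[.03/np.cos(np.pi/6),0]])@rot(np.pi/6)
        b=(np.array([[.0161,-.008],[.03,-.008]]))@rot(np.pi/3)
        a=np.array([[.0161,.008],[.03,.008]])
        T.append(prism(np.vstack([a[0],a[1],c[0],b[1],b[0]])@rot(yn+k*np.pi/3)+o,.08,.094,"N","Nt"))
    t0=np.arcsin(8/18); t=np.linspace(t0,np.pi-t0,12)
    h=.018*np.c_[np.cos(t),np.sin(t)]
    for k in (0,1): T.append(prism(h@rot(ya+k*np.pi)+o,.08,.092,"A"))
    T.sort(key=lambda q:-np.linalg.norm(q[0].mean(0)-cam[:2]))
    return L+T
def key(p,cam,L=.058,z=0):
    x,y,a=p;o=np.array([x,y])
    return [prism(rect(L/2,.006)@rot(a)+o,z,z+.012,"K"),prism(rect(.015,.005)@rot(a)+o,z+.012,z+.048,"K")]
def render(c,pieces,box,mats):
    T=np.array(c["world_to_cam"]);cam=-T[:3,:3].T@T[:3,3]
    x0,y0,w,h=box; nf=1+4*len(mats["s"])+len(mats["t"])
    lab=np.zeros((h*S,w*S),np.int32); feat=[np.eye(nf)[0]]
    def draw(P,f):
        uv=(w2px(c,P)-[x0,y0]+.5)*S-.5
        feat.append(f); cv2.fillConvexPoly(lab,np.round(uv*16).astype(np.int32),len(feat)-1,shift=4)
    for poly,z0,z1,m,mt in pieces:
        n=len(poly); e=np.roll(poly,-1,0)-poly; nr=np.c_[e[:,1],-e[:,0]]; nr/=np.linalg.norm(nr,axis=1)[:,None]
        for i in range(n):
            if nr[i]@(cam[:2]-poly[i])>0:
                f=np.zeros(nf); j=1+4*mats["s"].index(m); f[j:j+4]=[1,nr[i,0],nr[i,1],nr[i,0]*nr[i,1]]
                q=poly[[i,(i+1)%n]]
                draw(np.vstack([np.c_[q,[z0]*2],np.c_[q[::-1],[z1]*2]]),f)
        f=np.zeros(nf); f[1+4*len(mats["s"])+mats["t"].index(mt)]=1
        draw(np.c_[poly,np.full(n,z1)],f)
    F=np.array(feat)[lab].reshape(h,S,w,S,nf).mean((1,3))
    return F
MB=dict(s=["B","F","N","A"],t=["BT","FT","floor","Nt","AT"]);MK=dict(s=["K"],t=["KT"])
def cost(p,cams,model,mats,boxes,ret=False):
    tot=0;out=[]
    for c,b in zip(cams,boxes):
        T=np.array(c["world_to_cam"]);cam=-T[:3,:3].T@T[:3,3]
        F=render(c,model(p,cam),b,mats); x0,y0,w,h=b
        I=c["frame"][y0:y0+h,x0:x0+w].astype(float).reshape(-1,3); A=F.reshape(-1,F.shape[-1])
        I=cv2.GaussianBlur(I.reshape(h,w,3),(0,0),.5).reshape(-1,3)
        A=cv2.GaussianBlur(F,(0,0),.7).reshape(A.shape)
        X=np.linalg.solve(A.T@A+1e-2*np.eye(A.shape[1]),A.T@I); r=I-A@X
        tot+=np.mean(np.minimum(np.abs(r),40)**1.5); out.append((A@X).reshape(h,w,3))
    return (tot,out) if ret else tot
def avg(n,k=6):
    cs=[cap(n) for _ in range(k)]; cs[0]["frame"]=np.mean([c["frame"] for c in cs],0); return cs[0]
def boxof(c,x,y,r,z1):
    g=np.array([[x+a*r,y+b*r,z] for a in(-1,1) for b in(-1,1) for z in(0,z1)])
    u=w2px(c,g);lo=np.maximum(np.floor(u.min(0)),0).astype(int);hi=np.minimum(np.ceil(u.max(0)),[511,383]).astype(int)
    return (*lo,*(hi-lo))
def fit(p0,cams,model,mats,r,z1,steps,it=500):
    bx=[boxof(c,p0[0],p0[1],r,z1) for c in cams]
    p0=np.array(p0,float); sim=np.vstack([p0]+[p0+np.eye(len(p0))[i]*steps[i] for i in range(len(p0))])
    R=minimize(cost,p0,args=(cams,model,mats,bx),method="Nelder-Mead",options=dict(initial_simplex=sim,maxfev=it,xatol=1e-4,fatol=1e-4))
    return R.x,R.fun,bx
E
cat > run1.py <<'E'
from fit import *
import pickle
cams=[avg("top"),avg("scene")]; pickle.dump(cams,open("c0.pkl","wb"))
est=np.load("est.npz"); st=[.004,.004,.08,.15,.1]
for i,(yb) in enumerate([-.15,0.02,.2]):
    best=None
    for yn in np.arange(6)*np.pi/18:
        q=fit([est["n"][i,0],est["n"][i,1],yb,yn,0],cams,block,MB,.075,.094,st,150)
        if best is None or q[1]<best[1]: best=q
    q=fit(best[0],cams,block,MB,.075,.094,[.002,.002,.03,.05,.05],250)
    a=[fit(q[0],[c],block,MB,.075,.094,[.002,.002,.03,.05,.05],200)[0] for c in cams]
    deg=lambda p:np.r_[p[:2]*1000,np.degrees(p[2:])].round(1)
    print("nut","abc"[i],deg(q[0]),round(q[1],2),"top",deg(a[0]),"scene",deg(a[1]),flush=True)
for i,(a0,L) in enumerate([(-.5,.04),(-.25,.058),(.25,.058),(-.15,.058),(.3,.078)]):
    m=lambda p,cam,L=L:key(p,cam,L)
    q=fit([*est["k"][i,:2],a0],cams,m,MK,.05,.048,[.004,.004,.1],200)
    a=[fit(q[0],[c],m,MK,.05,.048,[.002,.002,.05],120)[0] for c in cams]
    print("key",i,L,deg(q[0]),round(q[1],2),deg(a[0]),deg(a[1]),flush=True)
E
time timeout 500 python3 run1.py
```

```text
nut a [597.1 274.3 -12.7 -17.8   2.9] 88.9 top [595.8 274.8 -12.6 -18.    4.8] scene [599.9 272.7 -13.2 -18.7   3.6]
nut b [605.8   6.8   0.8 -11.6  -3.3] 73.33 top [ 6.05e+02  7.00e+00  1.50e+00 -1.29e+01 -3.00e-01] scene [609.3   6.3   0.7 -12.7  -4. ]
nut c [ 600.8 -278.4   12.4    3.9    3.5] 55.04 top [ 599.8 -278.4   12.7    3.8    6.1] scene [ 603.4 -278.4   12.     3.8    1.7]
key 0 0.04 [458.6 277.3 -30.4] 49.44 [457.1 278.  -30.9] [461.4 275.6 -30.5]
key 1 0.058 [461.6 129.2 -20. ] 25.67 [459.1 130.2 -17.4] [463.1 128.2 -21.2]
key 2 0.058 [458.9   8.7  11.9] 43.26 [456.    9.4  13.2] [459.7   8.2  11.9]
key 3 0.058 [ 438.4 -129.8  -10.5] 12.65 [ 436.3 -129.5   -9.9] [ 439.  -129.8  -11.4]
key 4 0.078 [ 451.6 -263.4   16. ] 52.88 [ 450.3 -262.8   18.9] [ 454.  -264.4   13.8]
real	0m54.133s
user	0m50.759s
sys	0m0.182s
```

Both cameras agree to about 4 mm in x and 1 mm in y. The required clockwise turns come out unique: a ≈ 99°, b ≈ 112°, c ≈ 120°. I'll start with nut a.

move_arm([
  [21.8,-19,0,0,0,1.3,100],
  [21.8,-19,0,0,0,1.3,100],
  [21.8,-19,0,0,0,1.3,100],
  [21.8,-19,0,0,0,1.3,100],
  [21.8,-19,0,0,0,1.3,100],
  [21.8,-19,0,0,0,1.3,100],
  [21.8,-19,0,0,0,1.3,100],
  [21.8,-19,0,0,0,1.3,100],
  [21.8,-19,0,0,0,1.3,100],
  [21.8,-19,0,0,0,1.3,100],
  [21.8,-19,0,0,0,1.3,100],
  [21.8,-19,0,0,0,1.3,100],
  [21.8,-19,0,0,0,1.3,100],
  [21.8,-19,0,0,0,1.3,100],
  [21.8,-19,0,0,0,1.3,100],
  [21.8,-19,0,0,0,1.3,100],
  [21.8,-19,0,0,0,1.3,100],
  [21.8,-19,0,0,0,1.3,100],
  [21.8,-19,0,0,0,1.3,100],
  [21.8,-19,0,0,0,1.3,100],
], squeeze=10)

```text
time_s: 2.8
tcp_pos: [0.5992, 0.2743, 0.2267]
eef_rot: [-180.0, -0.0, 12.1]
contact_force: [0.7, 0.5, 0.1]
gripper_width: 0.0877
```

move_arm([
  [0,0,-25,0,0,0,100],
  [0,0,-25,0,0,0,100],
  [0,0,-25,0,0,0,100],
  [0,0,-20,0,0,0,100],
  [0,0,-15,0,0,0,100],
  [0,0,-15,0,0,0,100],
  [0,0,-15,0,0,0,100],
  [0,0,0,0,0,0,100],
  [0,0,0,0,0,0,100],
])

```text
time_s: 3.7
tcp_pos: [0.5984, 0.2752, 0.0866]
eef_rot: [180.0, 0.0, 12.1]
contact_force: [-0.2, -0.4, 0.3]
gripper_width: 0.0877
```

move_arm([
  [0,0,-6,0,0,0,100],
  [0,0,-6,0,0,0,100],
  [0,0,-6,0,0,0,100],
  [0,0,-4,0,0,0,100],
  [0,0,0,0,0,0,60],
  [0,0,0,0,0,0,60],
  [0,0,0,0,0,0,60],
  [0,0,0,0,0,0,60],
  [0,0,0,0,0,0,60],
  [0,0,0,0,0,0,60],
  [0,0,0,0,0,0,60],
  [0,0,0,0,0,0,60],
], squeeze=10)

```text
time_s: 4.9
tcp_pos: [0.5986, 0.2745, 0.0648]
eef_rot: [180.0, -0.0, 12.1]
contact_force: [3.3, -4.6, 1.6]
gripper_width: 0.0602
```

```bash
python3 -c "
from h import *
s=get_state();print(s['tcp_pos'],s['contact_force'],s['moment'],s['gripper_width'],s['joints'])"
```

```text
[0.59856249 0.27450522 0.06483056] [ 3.27477012 -4.56028577  1.62814458] [-1.81126959 -0.81633845  0.03477293] 0.060210528491062516 [ 4.15924915e+01  2.67538209e+01 -1.24847492e+01  4.78088143e-02
 -5.07770432e+01  6.04598835e+01]
```

move_arm([
  [0,-0.5,0,0,0,0,60],
  [0,0,0,0,0,0,60],
  [0,0,0,0,0,0,60],
  [0,0,0,0,0,0,60],
  [0,0,0,0,0,-2,60],
  [0,0,0,0,0,-4,60],
  [0,0,0,0,0,-4,60],
  [0,0,0,0,0,-4,60],
  [0,0,0,0,0,-4,60],
  [0,0,0,0,0,-4,60],
  [0,0,0,0,0,-4,60],
  [0,0,0,0,0,-4,60],
  [0,0,0,0,0,0,60],
], squeeze=50)

```text
time_s: 6.2
tcp_pos: [0.5984, 0.2726, 0.0648]
eef_rot: [179.9, -0.0, -18.1]
contact_force: [3.4, -12.3, 4.3]
gripper_width: 0.0599
```

move_arm([
  [0.5,-1.5,0,0,0,0,60],
  [0,0,0,0,0,-4,60],
  [0,0,0,0,0,-4,60],
  [0,0,0,0,0,-4,60],
  [0,0,0,0,0,-4,60],
  [0,0,0,0,0,-4,60],
  [0,0,0,0,0,-4,60],
  [0,0,0,0,0,-4,60],
  [0,0,0,0,0,-4,60],
  [0,0,0,0,0,-4,60],
  [0,0,0,0,0,-4,60],
  [0,0,0,0,0,0,60],
  [0,0,0,0,0,0,60],
])

```text
time_s: 7.5
tcp_pos: [0.5968, 0.2705, 0.0648]
eef_rot: [179.7, -0.1, -58.0]
contact_force: [-7.5, -11.9, 10.3]
gripper_width: 0.0593
```

move_arm([
  [-1.5,-1.5,0,0,0,0,60],
  [0,0,0,0,0,-4,60],
  [0,0,0,0,0,-4,60],
  [0,0,0,0,0,-4,60],
  [0,0,0,0,0,-4,60],
  [0,0,0,0,0,-4,60],
  [0,0,0,0,0,-4,60],
  [0,0,0,0,0,-4,60],
  [0,0,0,0,0,-1,60],
  [0,0,0,0,0,0,60],
  [0,0,0,0,0,0,60],
  [0,0,0,0,0,0,60],
])

```text
time_s: 8.7
tcp_pos: [0.595, 0.2699, 0.0648]
eef_rot: [179.8, -0.2, -86.9]
contact_force: [-8.5, -9.3, 10.0]
gripper_width: 0.0595
```

```bash
python3 -c "
from h import *
s=get_state();print(s['tcp_pos'],s['contact_force'],s['moment'],s['gripper_width'],s['eef_rot'])"
```

```text
[0.59499339 0.26985408 0.06478874] [-8.45221577 -9.31677946  9.95304123] [-3.02072695  2.10433591  0.25042476] 0.05951676025088866 [ 1.79772291e+02 -1.60534416e-01 -8.69057801e+01]
```

move_arm([
  [0,0,0,0,0,0,100],
  [0,0,0,0,0,0,100],
  [0,0,0,0,0,0,100],
  [0,0,0,0,0,0,100],
  [0,0,0,0,0,0,100],
  [0,0,8,0,0,0,100],
  [0,0,25,0,0,0,100],
  [0,0,25,0,0,0,100],
  [0,0,25,0,0,0,100],
  [0,-25,25,0,0,5,100],
  [0,-25,0,0,0,5,100],
  [0,-25,0,0,0,5,100],
  [0,-25,0,0,0,5,100],
  [0,-25,0,0,0,5,100],
  [0,-25,0,0,0,5,100],
  [0,-25,0,0,0,5,100],
  [0,-25,0,0,0,5,100],
  [0,-25,0,0,0,5,100],
  [0,-25,0,0,0,5,100],
  [0,0,0,0,0,5,100],
])

```text
time_s: 10.7
tcp_pos: [0.5971, 0.0192, 0.1733]
eef_rot: [-180.0, -0.0, -31.8]
contact_force: [0.8, 0.2, -0.2]
gripper_width: 0.0875
```

```bash
cat > run2.py <<'E'
from fit import *
import sys
# usage: nut index, p0
cams=[avg("top"),avg("scene")]
P={"a":[.597,.2743,-.222,.05,.05],"b":[.6058,.0068,.014,-.06,-.06],"c":[.6008,-.2784,.216,.06,.06]}
deg=lambda p:np.r_[p[:2]*1000,np.degrees(p[2:])].round(1)
s=get_state();print(s['tcp_pos'],s['eef_rot'],s['contact_force'])
for nm in sys.argv[1]:
    p=P[nm]; best=None
    for d in (-.15,0,.15):
        q=fit([*p[:3],p[3]+d,p[4]],cams,block,MB,.075,.094,[.002,.002,.02,.08,.08],200)
        if best is None or q[1]<best[1]: best=q
    a=[fit(best[0],[c],block,MB,.075,.094,[.002,.002,.03,.05,.05],200)[0] for c in cams]
    print(nm,deg(best[0]),round(best[1],1),"top",deg(a[0]),"scene",deg(a[1]))
    cv2.imwrite(f"pics/o_{nm}_{int(s['time_s']*10)}.png",np.hstack([ortho(c,*best[0][:2],.05,.092,380) for c in cams]))
E
python3 run2.py a
```

```text
[0.59728593 0.02195553 0.17254188] [ 1.79996584e+02  1.99788608e-03 -3.19085146e+01] [-0.30158521  0.13709581 -1.21613144]
a [612.  238.3 -27.   -9.6  66.3] 233.9 top [612.  238.8 -27.1  -9.3  66.8] scene [645.5 177.3 -80.1  72.9 111.3][ WARN:0@13.486] global loadsave.cpp:1063 imwrite_ Unsupported depth image for selected encoder is fallbacked to CV_8U.
```

move_arm([
  [1,-2,0,0,0,5,100],
  [1,-2,0,0,0,5,100],
  [1,-2,0,0,0,5,100],
  [1,-2,0,0,0,5,100],
  [1,-2,-10,0,0,5,100],
  [1,-2,-10,0,0,5,100],
  [0.5,-2,-10,0,0,5,100],
  [0,-1,-10,0,0,5,100],
  [0,0,-10,0,0,5,100],
  [0,0,-10,0,0,5,100],
  [0,0,-15,0,0,0,100],
  [0,0,-10,0,0,0,100],
  [0,0,-5,0,0,0,100],
  [0,0,0,0,0,0,100],
  [0,0,0,0,0,0,100],
], squeeze=10)

```text
time_s: 12.8
tcp_pos: [0.6041, 0.0067, 0.0829]
eef_rot: [180.0, -0.0, 18.1]
contact_force: [0.4, 1.2, -0.5]
gripper_width: 0.0876
```

move_arm([
  [0,0,-6,0,0,0,100],
  [0,0,-6,0,0,0,100],
  [0,0,-6,0,0,0,100],
  [0,0,0,0,0,0,100],
  [0,0,0,0,0,0,60],
  [0,0,0,0,0,0,60],
  [0,0,0,0,0,0,60],
  [0,0,0,0,0,0,60],
  [0,0,0,0,0,0,60],
  [0,0,0,0,0,0,60],
  [0,0,0,0,0,0,60],
  [0,0,0,0,0,0,60],
], squeeze=10)

```text
time_s: 14.0
tcp_pos: [0.6039, 0.0067, 0.0648]
eef_rot: [180.0, -0.0, 18.1]
contact_force: [0.0, 1.0, 2.2]
gripper_width: 0.0597
```

move_arm([
  [0,0,0,0,0,0,60],
  [0,0,0,0,0,0,60],
  [0,0,0,0,0,0,60],
], squeeze=50)

```text
time_s: 14.3
tcp_pos: [0.6039, 0.0067, 0.0648]
eef_rot: [180.0, -0.0, 18.1]
contact_force: [-0.9, 0.2, 3.0]
gripper_width: 0.0595
```

move_arm([
  [0,0,0,0,0,-3,60],
  [0,0,0,0,0,-4,60],
  [0,0,0,0,0,-4,60],
  [0,0,0,0,0,-4,60],
  [0,0,0,0,0,-4,60],
  [0,0,0,0,0,-4,60],
  [0,0,0,0,0,-4,60],
  [0,0,0,0,0,-4,60],
  [0,0,0,0,0,-4,60],
  [0,0,0,0,0,-4,60],
  [0,0,0,0,0,-4,60],
  [0,0,0,0,0,-4,60],
  [0,0,0,0,0,-4,60],
  [0,0,0,0,0,0,60],
  [0,0,0,0,0,0,60],
])

```text
time_s: 15.8
tcp_pos: [0.6039, 0.007, 0.0647]
eef_rot: [-180.0, -0.0, -32.8]
contact_force: [-1.0, 2.5, 4.3]
gripper_width: 0.0597
```

move_arm([
  [0,0,0,0,0,-4,60],
  [0,0,0,0,0,-4,60],
  [0,0,0,0,0,-4,60],
  [0,0,0,0,0,-4,60],
  [0,0,0,0,0,-4,60],
  [0,0,0,0,0,-4,60],
  [0,0,0,0,0,-4,60],
  [0,0,0,0,0,-4,60],
  [0,0,0,0,0,-4,60],
  [0,0,0,0,0,-4,60],
  [0,0,0,0,0,-4,60],
  [0,0,0,0,0,-4,60],
  [0,0,0,0,0,-4,60],
  [0,0,0,0,0,-4,60],
  [0,0,0,0,0,-4,60],
  [0,0,0,0,0,0,60],
  [0,0,0,0,0,0,60],
])

```text
time_s: 17.5
tcp_pos: [0.6042, 0.0072, 0.0648]
eef_rot: [-179.9, 0.0, -92.8]
contact_force: [1.0, 4.4, 3.5]
gripper_width: 0.0595
```

move_arm([
  [0,0,0,0,0,0,100],
  [0,0,0,0,0,0,100],
  [0,0,0,0,0,0,100],
  [0,0,0,0,0,0,100],
  [0,0,0,0,0,0,100],
  [0,0,8,0,0,0,100],
  [0,0,25,0,0,0,100],
  [0,0,25,0,0,0,100],
  [0,0,20,0,0,0,100],
  [0,-26,0,0,0,6,100],
  [-0.5,-26,0,0,0,6,100],
  [-0.5,-26,0,0,0,6,100],
  [-0.5,-26,0,0,0,6,100],
  [-0.5,-26,0,0,0,6,100],
  [-0.5,-26,0,0,0,6,100],
  [-0.5,-26,0,0,0,6,100],
  [-0.5,-26,0,0,0,6,100],
  [-0.5,-26,0,0,0,6,100],
  [-0.5,-26,0,0,0,6,100],
  [-0.5,-26,0,0,0,6.5,100],
])

```text
time_s: 19.5
tcp_pos: [0.5987, -0.2804, 0.1433]
eef_rot: [-180.0, -0.0, -26.2]
contact_force: [-0.3, 0.4, 0.5]
gripper_width: 0.0875
```

move_arm([
  [0,0,-15,0,0,0,100],
  [0,0,-15,0,0,0,100],
  [0,0,-15,0,0,0,100],
  [0,0,-10,0,0,0,100],
  [0,0,-5,0,0,0,100],
  [0,0,0,0,0,0,100],
  [0,0,0,0,0,0,100],
], squeeze=10)

```text
time_s: 20.2
tcp_pos: [0.5992, -0.2791, 0.0829]
eef_rot: [180.0, -0.0, -26.4]
contact_force: [0.1, 0.0, -0.0]
gripper_width: 0.0875
```

```bash
python3 run2.py ab
```

```text
[ 0.59879794 -0.27937163  0.08261833] [-1.79999643e+02 -4.75654548e-03 -2.64150706e+01] [ 0.39247509 -0.8012664  -0.37449527]
a [596.6 274.5 -12.6   1.9   6.9] 107.1 top [595.8 274.8 -12.1   3.1   7.3] scene [600.2 272.1 -13.5   2.9   5.2]
b [605.8   6.8   1.3  -4.3  -5.6] 306.9 top [605.    7.2   2.4  -4.1  -4.9] scene [608.3   6.7   1.7  -3.7  -6.3][ WARN:0@11.735] global loadsave.cpp:1063 imwrite_ Unsupported depth image for selected encoder is fallbacked to CV_8U.
```

move_arm([
  [0,0,-6,0,0,0,100],
  [0,0,-6,0,0,0,100],
  [0,0,-6,0,0,0,100],
  [0,0,0,0,0,0,100],
  [0,0,0,0,0,0,60],
  [0,0,0,0,0,0,60],
  [0,0,0,0,0,0,60],
  [0,0,0,0,0,0,60],
  [0,0,0,0,0,0,60],
  [0,0,0,0,0,0,60],
  [0,0,0,0,0,0,60],
  [0,0,0,0,0,0,60],
], squeeze=10)

```text
time_s: 22.0
tcp_pos: [0.5994, -0.2785, 0.0648]
eef_rot: [-179.9, -0.0, -26.4]
contact_force: [1.5, 4.2, 0.2]
gripper_width: 0.0598
```

move_arm([
  [0,0,0,0,0,0,60],
  [0,0,0,0,0,0,60],
  [0,0,0,0,0,0,60],
], squeeze=50)

```text
time_s: 22.3
tcp_pos: [0.5994, -0.2785, 0.0648]
eef_rot: [-179.9, -0.0, -26.4]
contact_force: [1.4, 5.0, 1.2]
gripper_width: 0.0594
```

move_arm([
  [0.5,1,0,0,0,-3,60],
  [0,0,0,0,0,-4,60],
  [0,0,0,0,0,-4,60],
  [0,0,0,0,0,-4,60],
  [0,0,0,0,0,-4,60],
  [0,0,0,0,0,-4,60],
  [0,0,0,0,0,-4,60],
  [0,0,0,0,0,-4,60],
  [0,0,0,0,0,-4,60],
  [0,0,0,0,0,-4,60],
  [0,0,0,0,0,-4,60],
  [0,0,0,0,0,-4,60],
  [0,0,0,0,0,-4,60],
  [0,0,0,0,0,-4,60],
  [0,0,0,0,0,0,60],
  [0,0,0,0,0,0,60],
])

```text
time_s: 23.9
tcp_pos: [0.5992, -0.2786, 0.0648]
eef_rot: [-180.0, -0.0, -81.3]
contact_force: [-1.9, -1.2, 2.1]
gripper_width: 0.0596
```

move_arm([
  [0,0,0,0,0,-4,60],
  [0,0,0,0,0,-4,60],
  [0,0,0,0,0,-4,60],
  [0,0,0,0,0,-4,60],
  [0,0,0,0,0,-4,60],
  [0,0,0,0,0,-4,60],
  [0,0,0,0,0,-4,60],
  [0,0,0,0,0,-4,60],
  [0,0,0,0,0,-4,60],
  [0,0,0,0,0,-4,60],
  [0,0,0,0,0,-4,60],
  [0,0,0,0,0,-4,60],
  [0,0,0,0,0,-4,60],
  [0,0,0,0,0,-4,60],
  [0,0,0,0,0,-4,60],
  [0,0,0,0,0,-4,60],
  [0,0,0,0,0,0,60],
  [0,0,0,0,0,0,60],
])

```text
time_s: 25.7
tcp_pos: [0.5989, -0.2784, 0.0648]
eef_rot: [180.0, -0.0, -145.3]
contact_force: [-4.7, 0.3, 3.5]
gripper_width: 0.0595
```

move_arm([
  [0,0,0,0,0,0,100],
  [0,0,0,0,0,0,100],
  [0,0,0,0,0,0,100],
  [0,0,0,0,0,0,100],
  [0,0,0,0,0,0,100],
  [0,0,8,0,0,0,100],
  [0,0,25,0,0,0,100],
  [0,0,25,0,0,0,100],
  [0,0,25,0,0,0,100],
  [-20,-15,20,0,0,5,100],
  [-20,-15,20,0,0,5,100],
  [-20,-15,0,0,0,5,100],
  [-20,-15,0,0,0,5,100],
  [-20,-15,0,0,0,5,100],
  [-20,-15,0,0,0,5,100],
  [-20,-15,0,0,0,5,100],
  [-20,-15,0,0,0,5,100],
  [-20,-15,0,0,0,5,100],
  [0,0,0,0,0,0,100],
])

```text
time_s: 27.6
tcp_pos: [0.4173, -0.4145, 0.1884]
eef_rot: [-180.0, -0.0, -100.4]
contact_force: [0.3, -0.2, 0.8]
gripper_width: 0.0878
```

```bash
python3 run2.py abc 2>/dev/null; python3 - <<'E'
import cv2,glob,numpy as np
f=[sorted(glob.glob(f"pics/o_{n}_2*.png"))[-1] for n in "abc"]
print(f)
A=[cv2.imread(x) for x in f]
cv2.imwrite("pics/m1.png",np.vstack([np.hstack([cv2.resize(a[:,:380],(266,266)) for a in A]),np.hstack([cv2.resize(a[:,380:],(266,266)) for a in A])]))
E
```

```text
[ 0.41950749 -0.41313735  0.1874805 ] [ 1.79989410e+02  5.48742296e-04 -1.00391430e+02] [ 0.80345102 -0.3818099  -0.13709358]
a [597.1 274.4 -12.2   2.6   6. ] 100.2 top [595.6 274.9 -12.6   2.9   7.1] scene [599.9 272.7 -13.2   1.5   7.6]
b [605.8   6.6   0.9  -3.8  -6.2] 101.5 top [605.    6.8   1.5  -4.7  -4.6] scene [609.    6.5   0.7  -4.8  -6.2]
c [ 604.1 -277.3   13.6    8.2    1.9] 228.2 top [ 593.9 -279.2   10.6   19.8   10.3] scene [ 610.4 -278.4   12.3    6.7    0.9]
['pics/o_a_282.png', 'pics/o_b_282.png', 'pics/o_c_282.png']
```

View pics/m1.png

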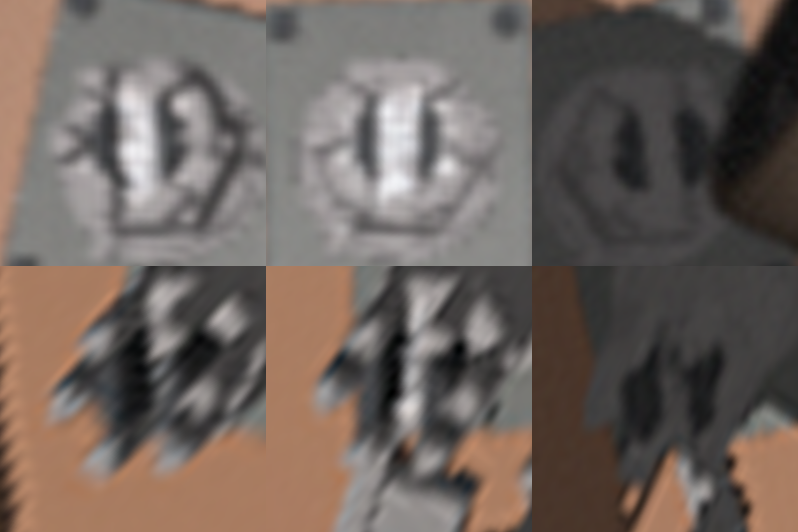

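Views: a's axle slot leans about +7° and b's about −6°. c is hidden by the arm's shadow. I'm moving over key 3 and will then refit the axle angles more tightly.

move_arm([
  [0.8,14.2,0,0,0,4.5,50],
  [0.8,14.2,0,0,0,4.5,50],
  [0.8,14.2,0,0,0,4.5,50],
  [0.8,14.2,0,0,0,4.5,50],
  [0.8,14.2,0,0,0,4.5,50],
  [0.8,14.2,0,0,0,4.5,50],
  [0.8,14.2,0,0,0,4.5,50],
  [0.8,14.2,0,0,0,4.5,50],
  [0.8,14.2,0,0,0,4.5,50],
  [0.8,14.2,0,0,0,4.5,50],
  [0.8,14.2,0,0,0,4.5,50],
  [0.8,14.2,0,0,0,4.5,50],
  [0.8,14.2,0,0,0,4.5,50],
  [0.8,14.2,0,0,0,4.5,50],
  [0.8,14.2,0,0,0,4.5,50],
  [0.8,14.2,0,0,0,4.5,50],
  [0.8,14.2,0,0,0,4.5,50],
  [0.8,14.2,-10,0,0,4.5,50],
  [0.8,14.2,-10,0,0,4.5,50],
  [0.8,13.6,-10,0,0,4.5,50],
])

```text
time_s: 30.2
tcp_pos: [0.4354, -0.1293, 0.1574]
eef_rot: [-180.0, -0.0, -10.2]
contact_force: [0.7, -0.3, -0.8]
gripper_width: 0.0438
```

```bash
cat > ax.py <<'E'
from fit import *
import pickle,sys
s=get_state();print(s['tcp_pos'],s['eef_rot'])
C={"a":(.5949,.2736,-.217),"b":(.6041,.007,.018),"c":(.599,-.2785,.217)}
OFF=[np.array([.001,.0005]),np.array([.0047,-.0005])]
def run(tag,cams,yn):
    for n in "abc":
        x,y,yb=C[n]; o=[]
        for c,off in zip(cams,OFF):
            m=lambda p,cam:block((x+off[0]+p[0],y+off[1]+p[1],yb,np.radians(yn[n]),p[2]),cam)
            u=w2px(c,[[x+off[0]+a*.021,y+off[1]+b*.021,.09] for a in(-1,1) for b in(-1,1)])
            lo=np.floor(u.min(0)).astype(int);hi=np.ceil(u.max(0)).astype(int)
            bx=[(*lo,*(hi-lo+1))]
            g=[(cost([dx,dy,np.radians(t)],[c],m,MB,bx),t,dx,dy) for t in range(-24,25,4) for dx in (0,) for dy in(-.001,0,.001)]
            b0=min(g); R=minimize(cost,[b0[2],b0[3],np.radians(b0[1])],args=([c],m,MB,bx),method="Nelder-Mead",options=dict(initial_simplex=[[b0[2],b0[3],np.radians(b0[1])],[.001,b0[3],np.radians(b0[1])],[0,b0[3]+.001,np.radians(b0[1])],[0,b0[3],np.radians(b0[1]+3)]],maxfev=150))
            o+=[np.degrees(R.x[2]).round(1),(R.x[:2]*1000).round(1),round(R.fun,1)]
        print(tag,n,*o,flush=True)
if __name__=="__main__":
    run("old",pickle.load(open("c0.pkl","rb")),dict(a=-17.9,b=-11.9,c=3.6))
    cams=[avg("top"),avg("scene")]; pickle.dump(cams,open("c1.pkl","wb"))
    run("now",cams,dict(a=3.1,b=-2.8,c=4.7))
E
python3 ax.py; python3 run2.py c 2>/dev/null
```

```text
[ 0.43540721 -0.12926492  0.1574228 ] [-1.79990319e+02 -3.43934599e-02 -1.02220490e+01]
old a 4.5 [-0.3 -0.6] 45.0 -0.4 [-1.2 -0.7] 31.0
old b 2.4 [-1.9 -0.6] 35.8 -4.8 [-1.1  0. ] 38.6
old c 9.3 [-1.2  1.8] 48.3 3.0 [-1.5  1.2] 49.5
now a 4.5 [-0.4 -0.2] 54.8 1.3 [-0.4 -0.7] 33.9
now b -1.5 [-0.7 -0.6] 51.7 -4.2 [-1.1 -0.6] 61.2
now c 6.7 [-2.   1.1] 68.2 4.6 [-0.9  1.3] 63.0
[ 0.43529716 -0.1298979   0.15755376] [-1.79999298e+02  1.46148245e-03 -1.04095807e+01] [0.9887581  0.41877867 0.21713655]
c [ 601.  -278.4   11.9    6.4    9.3] 216.8 top [ 598.  -278.2   11.9    5.8   12.6] scene [ 603.5 -278.1   12.6    4.3    7.9]
```

move_arm([
  [0.5,0,-30,0,0,0,50],
  [0,0,-30,0,0,0,50],
  [0,0,-30,0,0,0,50],
  [0,0,-25,0,0,0,50],
  [0,0,-15,0,0,0,50],
  [0,0,-10,0,0,0,50],
  [0,0,0,0,0,0,50],
  [0,0,0,0,0,0,0],
  [0,0,0,0,0,0,0],
  [0,0,0,0,0,0,0],
  [0,0,0,0,0,0,0],
  [0,0,0,0,0,0,0],
  [0,0,0,0,0,0,0],
  [0,0,0,0,0,0,0],
  [0,0,0,0,0,0,0],
], squeeze=20)

```text
time_s: 32.9
tcp_pos: [0.436, -0.1299, 0.0179]
eef_rot: [-180.0, -0.0, -10.4]
contact_force: [-0.9, 1.4, 6.3]
gripper_width: 0.01
```

move_arm([
  [0,0,10,0,0,0,0],
  [0,0,30,0,0,0,0],
  [0,0,40,0,0,0,0],
  [0,0,40,0,0,0,0],
  [0,0,20,0,0,0,0],
  [0,0,0,0,0,0,0],
])

```text
time_s: 33.5
tcp_pos: [0.4376, -0.1299, 0.1613]
eef_rot: [-179.9, -0.4, -10.4]
contact_force: [-0.2, -0.2, -1.4]
gripper_width: 0.0097
```

```bash
python3 - <<'E' 2>/dev/null
from fit import *
cams=[avg("top"),avg("scene")]
s=get_state();print(s['tcp_pos'],s['eef_rot'],s['gripper_width'])
deg=lambda p:np.r_[p[:2]*1000,np.degrees(p[2:])].round(1)
for nm,x,y,a in (("k1",.4616,.1292,-.35),("k2",.4589,.0087,.21)):
    o=[fit([x,y,a],C,key,MK,.05,.048,[.003,.003,.1],150) for C in (cams,cams[:1],cams[1:])]
    print(nm,*[(deg(q[0]),round(q[1],1)) for q in o])
# held key: underside ~17mm below tcp+... fit in pose at height
t=s['tcp_pos']; z=t[2]-.0175
for C in (cams[:1],cams[1:]):
    q=fit([t[0],t[1],np.radians(s['eef_rot'][2])],C,lambda p,cam:key(p,cam,.058,z),MK,.04,z+.01,[.003,.003,.05],150);print("held",deg(q[0]),q[1])
cv2.imwrite("pics/held.png",np.hstack([cv2.resize(c["frame"][int(v)-50:int(v)+50,int(u)-50:int(u)+50],(400,400),interpolation=cv2.INTER_CUBIC) for c in cams for u,v in [w2px(c,t)[0]]]))
E
```

```text
[ 0.43568114 -0.12992586  0.15720652] [ 1.79985522e+02  4.34388850e-02 -1.04104419e+01] 0.00957577417389898
k1 (array([427.4, 107.6,  55.2]), np.float64(98.4)) (array([432.4, 111.9,  96.1]), np.float64(40.4)) (array([463.8, 135.5, -36. ]), np.float64(48.8))
k2 (array([456.4,  18. ,  13.9]), np.float64(240.2)) (array([452.6,  21.3,   5.5]), np.float64(97.4)) (array([455.5,   5.5,  52.7]), np.float64(140.9))
held [ 444.9 -106.7  -85.8] 32.18669606148591
held [ 500.7 -134.6   52.3] 157.7069476765776
```

View pics/held.png

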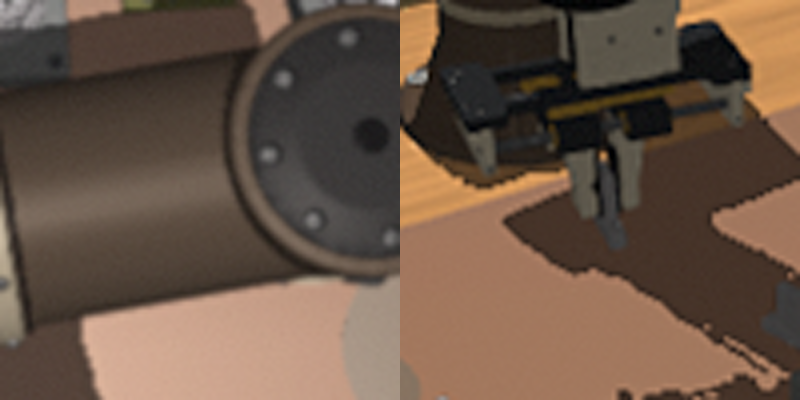

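The held key hangs upright in the grip, seen in the right half at (610,200). Now to nut c.

move_arm([
  [16.3,-14.9,0,0,0,1.5,0],
  [16.3,-14.9,0,0,0,1.5,0],
  [16.3,-14.9,0,0,0,1.5,0],
  [16.3,-14.9,0,0,0,1.5,0],
  [16.3,-14.9,0,0,0,1.5,0],
  [16.3,-14.9,0,0,0,1.5,0],
  [16.3,-14.9,0,0,0,1.6,0],
  [16.3,-14.9,0,0,0,1.6,0],
  [16.3,-14.9,-10,0,0,1.6,0],
  [16.3,-14.5,-15,0,0,1.6,0],
  [0,0,-10,0,0,0,0],
  [0,0,0,0,0,0,0],
  [0,0,0,0,0,0,0],
  [0,0,0,0,0,0,0],
])

```text
time_s: 35.5
tcp_pos: [0.5989, -0.2782, 0.1235]
eef_rot: [180.0, -0.1, 5.0]
contact_force: [0.1, 0.4, -0.0]
gripper_width: 0.0101
```

move_arm([
  [0,0,-4,0,0,0,0],
  [0,0,-4,0,0,0,0],
  [0,0,-3,0,0,0,0],
  [0,0,-2,0,0,0,0],
  [0,0,-2,0,0,0,0],
  [0,0,0,0,0,0,0],
])

```text
time_s: 36.1
tcp_pos: [0.5986, -0.2785, 0.1072]
eef_rot: [-180.0, 0.0, 5.0]
contact_force: [-0.3, 0.2, -0.9]
gripper_width: 0.0095
```

move_arm([
  [0,0,-3,0,0,0,0],
  [0,0,-3,0,0,0,0],
  [0,0,-2,0,0,0,0],
  [0,0,-1,0,0,0,0],
  [0,0,0,0,0,0,0],
  [0,0,0,0,0,0,0],
])

```text
time_s: 36.7
tcp_pos: [0.5988, -0.2785, 0.0986]
eef_rot: [180.0, -0.0, 5.0]
contact_force: [0.1, -0.4, -1.6]
gripper_width: 0.0095
```

move_arm([
  [0,0,0,0,0,0,40],
  [0,0,0,0,0,0,40],
  [0,0,0,0,0,0,40],
  [0,0,0,0,0,0,40],
  [0,0,10,0,0,0,40],
  [0,0,30,0,0,0,40],
  [0,0,30,0,0,0,40],
  [-18,5,20,0,0,1,40],
  [-18,5,0,0,0,1,40],
  [-18,5,0,0,0,1,40],
  [-18,5,0,0,0,1,40],
  [-18,5,0,0,0,1,40],
  [-18,5,0,0,0,1,40],
  [-18,5,0,0,0,1,40],
  [-18,5,0,0,0,0.5,40],
  [0,0,0,0,0,0,40],
])

```text
time_s: 38.3
tcp_pos: [0.4531, -0.2381, 0.1897]
eef_rot: [180.0, -0.1, 12.5]
contact_force: [0.5, -0.3, 0.6]
gripper_width: 0.035
```

```bash
cat > chk.py <<'E'
from fit import *
cams=[avg("top",4),avg("scene",4)]
s=get_state();print(s['time_s'],s['tcp_pos'],s['eef_rot'],s['gripper_width'])
deg=lambda p:np.r_[p[:2]*1000,np.degrees(p[2:])].round(1)
for nm,x,y,a in (("k1",.4616,.1292,-.35),("k2",.4589,.0087,.21)):
    o=[fit([x,y,a],C,key,MK,.05,.048,[.003,.003,.1],150) for C in (cams,cams[:1],cams[1:])]
    print(nm,*[(deg(q[0]),round(q[1],1)) for q in o])
f=[cv2.resize(cams[0]["frame"][130:250],(800,188)),cv2.resize(cams[1]["frame"][150:330],(800,281))]
cv2.imwrite(f"pics/chk{int(s['time_s'])}.png",np.vstack(f))
E
python3 chk.py 2>/dev/null; ls pics
```

```text
38.7 [ 0.45512875 -0.23860889  0.18835808] [-1.79994176e+02  2.62348540e-02  1.24845527e+01] 0.035203392130105364
k1 (array([421.4, 141.7, -40. ]), np.float64(53.2)) (array([419.4, 110.1,  89.9]), np.float64(16.5)) (array([463.3, 135.9, -35.9]), np.float64(35.8))
k2 (array([455.3,  15.4,  27.4]), np.float64(339.5)) (array([462.9,  -8.8,  21.9]), np.float64(177.6)) (array([460.5,  13. ,  26.6]), np.float64(162.6))
chk38.png
held.png
keys.png
m1.png
nuts.png
o_a_113.png
o_a_208.png
o_a_282.png
o_b_208.png
o_b_282.png
o_c_282.png
o_c_314.png
scene0.png
top0.png
```

View pics/chk38.png

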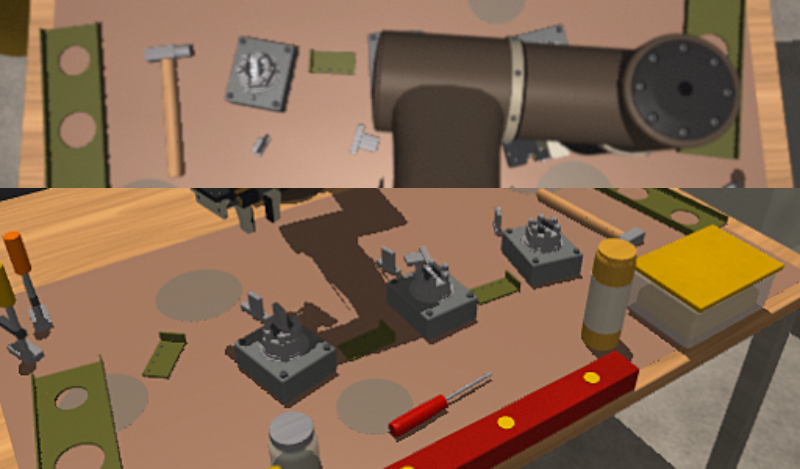

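Key 1 (top display px (365,138)) now lies on its side, so it was knocked over. Key 2 still stands and the key in nut c is upright. I'll do key 2 → nut b first, then right key 1.

move_arm([
  [0,19,0,0,0,0,50],
  [0,19,0,0,0,0,50],
  [0,19,0,0,0,0,50],
  [0,19,0,0,0,0,50],
  [0,19,0,0,0,0,50],
  [0,19,0,0,0,0,50],
  [0,19,0,0,0,0,50],
  [0,19,0,0,0,0,50],
  [0,19,0,0,0,0,50],
  [0,19,0,0,0,0,50],
  [0,19,0,0,0,0,50],
  [0,19,0,0,0,0,50],
  [0,19,0,0,0,0,50],
  [0,0,-30,0,0,0,50],
  [0,0,-30,0,0,0,50],
  [0,0,-30,0,0,0,50],
  [0,0,-20,0,0,0,50],
  [0,0,-5,0,0,0,50],
  [0,0,0,0,0,0,50],
  [0,0,0,0,0,0,50],
])

```text
time_s: 40.7
tcp_pos: [0.4556, 0.0087, 0.0744]
eef_rot: [180.0, -0.1, 12.5]
contact_force: [0.6, -0.0, -0.4]
gripper_width: 0.0434
```

move_arm([
  [0,0,-20,0,0,0,50],
  [0,0,-20,0,0,0,50],
  [0,0,-12,0,0,0,50],
  [0,0,-4,0,0,0,50],
  [0,0,0,0,0,0,50],
  [0,0,0,0,0,0,0],
  [0,0,0,0,0,0,0],
  [0,0,0,0,0,0,0],
  [0,0,0,0,0,0,0],
  [0,0,0,0,0,0,0],
  [0,0,0,0,0,0,0],
  [0,0,0,0,0,0,0],
  [0,0,0,0,0,0,0],
], squeeze=20)

```text
time_s: 42.0
tcp_pos: [0.4549, 0.0085, 0.0178]
eef_rot: [180.0, -0.0, 12.5]
contact_force: [-1.7, 0.5, 6.4]
gripper_width: 0.0098
```

move_arm([
  [0,0,10,0,0,0,0],
  [0,0,30,0,0,0,0],
  [0,0,40,0,0,0,0],
  [0,0,40,0,0,0,0],
  [18.7,-0.2,15,0,0,-2,0],
  [18.7,-0.2,0,0,0,-2,0],
  [18.7,-0.2,0,0,0,-2,0],
  [18.7,-0.2,0,0,0,-2,0],
  [18.6,-0.2,0,0,0,-2,0],
  [18.6,-0.2,0,0,0,-2,0],
  [18.6,-0.2,-10,0,0,-2,0],
  [18.6,-0.1,-15,0,0,-1.7,0],
  [0,0,0,0,0,0,0],
  [0,0,0,0,0,0,0],
  [0,0,0,0,0,0,0],
])

```text
time_s: 43.5
tcp_pos: [0.6036, 0.0069, 0.1281]
eef_rot: [-180.0, -0.0, -3.2]
contact_force: [-0.3, 0.9, -1.2]
gripper_width: 0.0098
```

move_arm([
  [0,0,-4,0,0,0,0],
  [0,0,-4,0,0,0,0],
  [0,0,-3,0,0,0,0],
  [0,0,0,0,0,0,0],
  [0,0,0,0,0,0,0],
])

```text
time_s: 44.0
tcp_pos: [0.6039, 0.007, 0.1165]
eef_rot: [180.0, 0.0, -3.2]
contact_force: [-0.1, 0.1, -1.2]
gripper_width: 0.0097
```

move_arm([
  [0,0,-3,0,0,0,0],
  [0,0,-3,0,0,0,0],
  [0,0,-3,0,0,0,0],
  [0,0,0,0,0,0,0],
])

```text
time_s: 44.4
tcp_pos: [0.6036, 0.0069, 0.1069]
eef_rot: [180.0, 0.1, -3.2]
contact_force: [-0.1, 0.5, -0.9]
gripper_width: 0.01
```

move_arm([
  [0,0,-3,0,0,0,0],
  [0,0,-3,0,0,0,0],
  [0,0,-2,0,0,0,0],
  [0,0,-1,0,0,0,0],
  [0,0,0,0,0,0,0],
])

```text
time_s: 44.9
tcp_pos: [0.6039, 0.007, 0.0984]
eef_rot: [180.0, 0.0, -3.2]
contact_force: [-0.1, 0.3, -0.5]
gripper_width: 0.0099
```

move_arm([
  [0,0,0,0,0,0,40],
  [0,0,0,0,0,0,40],
  [0,0,0,0,0,0,40],
  [0,0,0,0,0,0,40],
  [0,0,10,0,0,0,40],
  [0,0,30,0,0,0,40],
  [0,0,30,0,0,0,40],
  [0,0,30,0,0,0,40],
  [-10,-30,0,0,0,0,40],
  [-10,-30,0,0,0,0,40],
  [-10,-30,0,0,0,0,40],
  [-10,-30,0,0,0,0,40],
  [-10,-30,0,0,0,0,40],
  [-10,-30,0,0,0,0,40],
  [-10,-30,0,0,0,0,40],
  [-10,-30,0,0,0,0,40],
  [-10,-30,0,0,0,0,40],
  [-10,-30,0,0,0,0,40],
  [0,0,0,0,0,0,40],
])

```text
time_s: 46.8
tcp_pos: [0.5028, -0.2957, 0.1993]
eef_rot: [180.0, -0.0, -3.4]
contact_force: [0.5, 0.0, -0.1]
gripper_width: 0.0351
```

```bash
python3 - <<'E' 2>/dev/null
from fit import *
import pickle
cams=[avg("top",6),avg("scene",6)]; pickle.dump(cams,open("c2.pkl","wb"))
p=px2w(cams[0],[[365*.64,130+138*.64]],.008)[0]; print(p)
for c in cams: pass
A=[ortho(c,p[0],p[1],.06,.008,400) for c in cams]
cv2.imwrite("pics/k1.png",np.hstack(A))
E
```

```text
[0.46333088 0.07480074 0.008     ]
```

View pics/k1.png

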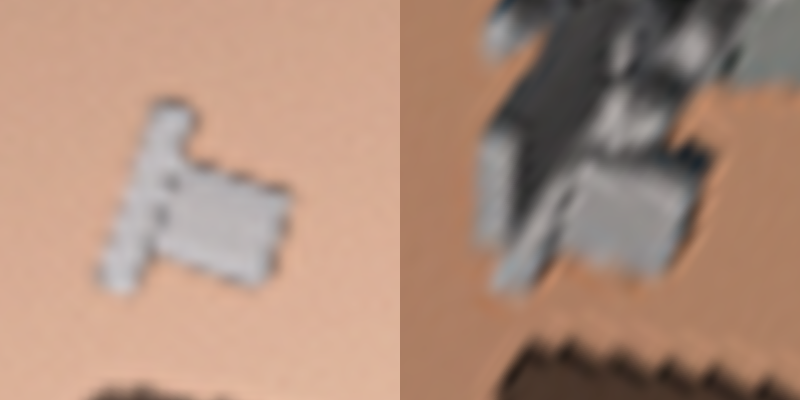

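Key 1 lies flat: bar centre at crop px (147,197), tab pointing to (228,222), i.e. bar angle −16°, tab centre ≈ (456,66) mm. I'll pinch the tab across its 30 mm width with the tool tilted +30°, then rotate −90° about the bar axis to stand it up.

move_arm([
  [-2.3,18.1,0,0,0,-5.1,60],
  [-2.3,18.1,0,0,0,-5.1,60],
  [-2.3,18.1,0,0,0,-5.1,60],
  [-2.3,18.1,0,0,0,-5.1,60],
  [-2.3,18.1,0,0,0,-5.1,60],
  [-2.3,18.1,0,0,0,-5.1,60],
  [-2.3,18.1,0,0,0,-5.1,60],
  [-2.3,18.1,0,0,0,-5.1,60],
  [-2.3,18.1,0,0,0,-5.1,60],
  [-2.3,18.1,0,0,0,-5.1,60],
  [-2.3,18.1,0,0,0,-5.1,60],
  [-2.3,18.1,0,0,0,-5.1,60],
  [-2.3,18.1,0,0,0,-5.1,60],
  [-2.3,18.1,0,0,0,-5.1,60],
  [-2.3,18.1,0,0,0,-5.1,60],
  [-2.3,18.1,0,0,0,-5.1,60],
  [-2.3,18.1,0,0,0,-5.1,60],
  [-2.3,18.1,0,0,0,-5.1,60],
  [-2.3,18.1,0,0,0,-5.1,60],
  [-2.3,18.1,0,0,0,-6,60],
])

```text
time_s: 49.4
tcp_pos: [0.4579, 0.0698, 0.1987]
eef_rot: [-180.0, 0.0, -106.3]
contact_force: [0.7, -0.9, 1.4]
gripper_width: 0.0528
```

move_arm([
  [0,0,-10,4.8,-1.4,0,60],
  [0,0,-10,4.8,-1.4,0,60],
  [0,0,-10,4.8,-1.4,0,60],
  [0,0,-10,4.8,-1.4,0,60],
  [0,0,-10,4.8,-1.4,0,60],
  [0,0,-10,4.8,-1.4,0,60],
  [0,0,0,0,0,0,60],
  [0,0,0,0,0,0,60],
])

```text
time_s: 50.2
tcp_pos: [0.4584, 0.0677, 0.1384]
eef_rot: [-180.0, 29.9, -106.3]
contact_force: [0.6, 0.4, 0.5]
gripper_width: 0.0527
```

```bash
python3 - <<'E'
from h import *
from scipy.spatial.transform import Rotation as Ro
s=get_state();R=Ro.from_euler("xyz",s['eef_rot'],degrees=True).as_matrix()
print(s['tcp_pos'],s['eef_rot'],"yaxis",R[:,1],"z",R[:,2],s['joints'].round(1))
E
```

```text
[0.45835025 0.06771022 0.1384359 ] [-179.97420943   29.88629765 -106.28680115] yaxis [-9.59806923e-01  2.80660859e-01 -3.90270234e-04] z [ 0.1401726   0.47815809 -0.86701585] [  6.2   4.7 -26.1 -35.4 -52.6  -2.2]
```

move_arm([
  [-2.6,-1.7,-30,0,0,0,60],
  [0,0,-30,0,0,0,60],
  [0,0,-30,0,0,0,60],
  [0,0,-20,0,0,0,60],
  [0,0,-10,0,0,0,60],
  [0,0,-7,0,0,0,60],
  [0,0,-4,0,0,0,60],
  [0,0,0,0,0,0,60],
  [0,0,0,0,0,0,60],
])

```text
time_s: 51.1
tcp_pos: [0.4559, 0.0673, 0.0084]
eef_rot: [-179.8, 30.0, -106.0]
contact_force: [-0.3, 0.7, -0.7]
gripper_width: 0.0526
```

move_arm([
  [0,-1,-2,0,0,0,60],
  [0,0,0,0,0,0,0],
  [0,0,0,0,0,0,0],
  [0,0,0,0,0,0,0],
  [0,0,0,0,0,0,0],
  [0,0,0,0,0,0,0],
  [0,0,0,0,0,0,0],
  [0,0,0,0,0,0,0],
  [0,0,0,0,0,0,0],
], squeeze=25)

```text
time_s: 52.0
tcp_pos: [0.4555, 0.0662, 0.0056]
eef_rot: [-179.9, 30.0, -106.1]
contact_force: [-0.2, -1.1, 2.0]
gripper_width: 0.0297
```

move_arm([
  [0,0,10,0,0,0,0],
  [0,0,25,0,0,0,0],
  [0,0,25,0,0,0,0],
  [0,0,25,0,0,0,0],
  [0,0,15,0,0,0,0],
  [0,0,0,0,0,0,0],
])

```text
time_s: 52.6
tcp_pos: [0.4565, 0.0664, 0.1084]
eef_rot: [-179.6, 30.1, -105.9]
contact_force: [1.1, 0.4, -0.6]
gripper_width: 0.0298
```

Gripped (30 mm). Rotating −90° about the bar axis.

move_arm([
  [0,0,0,-4.8,1.4,0,0],
  [0,0,0,-4.8,1.4,0,0],
  [0,0,0,-4.8,1.4,0,0],
  [0,0,0,-4.8,1.4,0,0],
  [0,0,0,-4.8,1.4,0,0],
  [0,0,0,-4.8,1.4,0,0],
  [0,0,0,-4.8,1.4,0,0],
  [0,0,0,-4.8,1.4,0,0],
  [0,0,0,-4.8,1.4,0,0],
  [0,0,0,-4.8,1.4,0,0],
  [0,0,0,-4.8,1.4,0,0],
  [0,0,0,-4.8,1.4,0,0],
  [0,0,0,-4.8,1.4,0,0],
  [0,0,0,-4.8,1.4,0,0],
  [0,0,0,-4.8,1.4,0,0],
  [0,0,0,-4.8,1.4,0,0],
  [0,0,0,-4.8,1.4,0,0],
  [0,0,0,-4.8,1.4,0,0],
  [0,0,0,0,0,0,0],
  [0,0,0,0,0,0,0],
])

```text
time_s: 54.6
tcp_pos: [0.4551, 0.0662, 0.1046]
eef_rot: [179.6, -60.0, -105.8]
contact_force: [-0.1, 0.0, -0.7]
gripper_width: 0.0295
```

```bash
python3 - <<'E' 2>/dev/null
from fit import *
c=avg("scene",4); s=get_state(); t=s['tcp_pos'];print(t,s['eef_rot'],s['gripper_width'],s['joints'].round(1))
u,v=w2px(c,t)[0].astype(int);print(u,v)
cv2.imwrite("pics/rot.png",cv2.resize(c["frame"][max(v-45,0):v+45,u-60:u+60],(800,600),interpolation=cv2.INTER_CUBIC))
E
```

```text
[0.45544711 0.06614992 0.10620088] [ 179.82140206  -59.84760712 -106.05968323] 0.02945662213376119 [ 50.5  37.6 -24.6  20.  -85.8 -79.3]
263 166
```

View pics/rot.png

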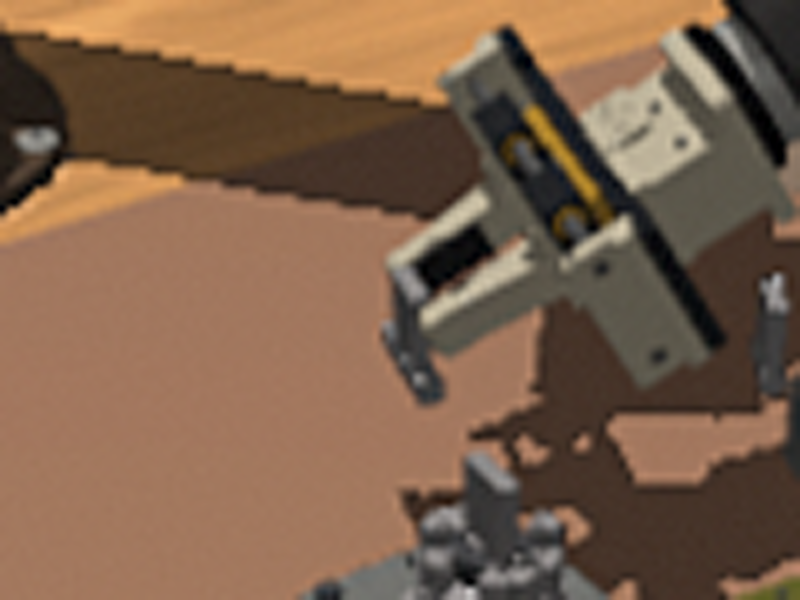

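The picture shows key 1 upright in the tilted gripper at (410,330), and the key in nut b upright and seated at (490,500). Setting key 1 down.

move_arm([
  [0,0,-20,0,0,0,0],
  [0,0,-20,0,0,0,0],
  [0,0,-15,0,0,0,0],
  [0,0,-8,0,0,0,0],
  [0,0,-4,0,0,0,0],
  [0,0,-3,0,0,0,0],
  [0,0,0,0,0,0,0],
  [0,0,0,0,0,0,0],
])

```text
time_s: 55.6
tcp_pos: [0.4555, 0.0664, 0.0359]
eef_rot: [179.8, -60.0, -106.0]
contact_force: [-0.4, -0.4, -1.3]
gripper_width: 0.03
```

move_arm([
  [0,0,-1.5,0,0,0,0],
  [0,0,-1,0,0,0,0],
  [0,0,-1,0,0,0,0],
  [0,0,0,0,0,0,0],
])

```text
time_s: 56.0
tcp_pos: [0.4556, 0.0662, 0.0327]
eef_rot: [179.8, -60.1, -106.0]
contact_force: [1.5, 0.9, 5.2]
gripper_width: 0.0296
```

move_arm([
  [0,0,0,0,0,0,60],
  [0,0,0,0,0,0,60],
  [0,0,0,0,0,0,60],
  [0,0,0,0,0,0,60],
  [0,0,0,0,0,0,60],
  [1.4,5,3,0,0,0,60],
  [2.4,8.3,5,0,0,0,60],
  [4.8,16.6,10,0,0,0,60],
  [4.8,16.6,10,0,0,0,60],
  [2,10,20,0,0,0,60],
  [0,10,25,4.8,-1.4,0,60],
  [0,10,25,4.8,-1.4,0,60],
  [0,10,15,4.8,-1.4,0,60],
  [0,10,15,4.8,-1.4,0,60],
  [0,10,0,4.8,-1.4,0,60],
  [0,10,0,4.8,-1.4,0,60],
  [0,10,0,4.8,-1.4,0,60],
  [0,10,0,4.8,-1.4,0,60],
  [0,10,0,4.8,-1.4,0,60],
  [0,0,0,4.8,-1.4,0,60],
])

```text
time_s: 58.0
tcp_pos: [0.4713, 0.2146, 0.1612]
eef_rot: [-180.0, -9.7, -106.0]
contact_force: [0.4, -0.5, 0.1]
gripper_width: 0.0526
```

move_arm([
  [0,10,0,4.8,-1.4,4,60],
  [0,10,0,4.8,-1.4,4,60],
  [0,10,0,0,0,4,60],
  [0,10,0,0,0,4,60],
  [0,10,0,0,0,4,60],
  [0,10,0,0,0,4,60],
  [0,10,0,0,0,4,60],
  [0,10,0,0,0,4,60],
  [0,10,0,0,0,4,60],
  [0,10,0,0,0,4,60],
  [0,0,0,0,0,4,60],
  [0,0,0,0,0,4,60],
])

```text
time_s: 59.2
tcp_pos: [0.4706, 0.3137, 0.1607]
eef_rot: [-179.3, -0.0, -57.9]
contact_force: [-0.3, 0.7, -1.4]
gripper_width: 0.0525
```

```bash
cat > chk2.py <<'E'
from fit import *
cams=[avg("top",5),avg("scene",5)]
s=get_state();print(s['time_s'],s['tcp_pos'],s['eef_rot'],s['gripper_width'])
deg=lambda p:np.r_[p[:2]*1000,np.degrees(p[2:])].round(1)
o=[fit([.456,.066,-.28],C,key,MK,.045,.048,[.003,.003,.1],150) for C in (cams,cams[:1],cams[1:])]
print(*[(deg(q[0]),round(q[1],1)) for q in o])
cv2.imwrite("pics/k1b.png",np.hstack([ortho(c,.456,.066,.06,.012,400) for c in cams]))
E
python3 chk2.py 2>/dev/null
```

```text
59.7 [0.47079791 0.31273795 0.16011984] [-1.79304309e+02 -3.39806889e-02 -5.81858431e+01] 0.05283660341118105
(array([462.5,  65.6, -17.8]), np.float64(132.1)) (array([457.5,  66.9, -14.7]), np.float64(11.4)) (array([463.8,  65.1, -18.7]), np.float64(119.9))
```

View pics/k1b.png

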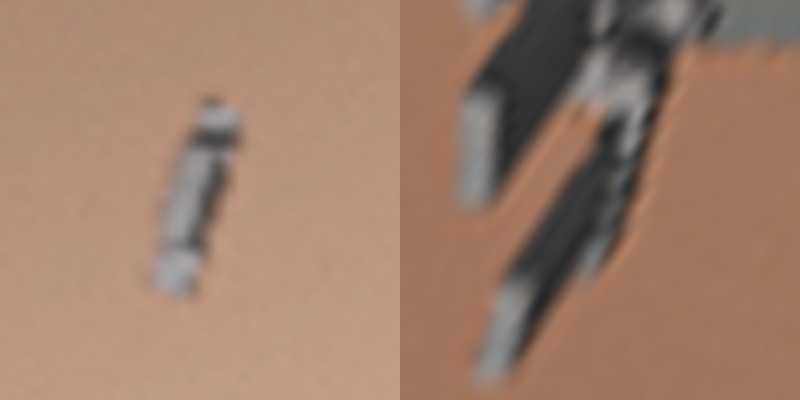

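Key 1 is standing upright at (456,66) mm, bar angle about −16°. Grasping it the normal way.

move_arm([
  [-1.2,-20.6,0,-0.4,0.6,0,50],
  [-1.2,-20.6,0,0,0,4,50],
  [-1.2,-20.6,0,0,0,4,50],
  [-1.2,-20.6,0,0,0,4,50],
  [-1.2,-20.6,0,0,0,4,50],
  [-1.2,-20.6,0,0,0,4,50],
  [-1.2,-20.6,0,0,0,4,50],
  [-1.2,-20.6,0,0,0,4,50],
  [-1.2,-20.6,0,0,0,4,50],
  [-1.2,-20.6,0,0,0,4,50],
  [-1.2,-20.6,0,0,0,4,50],
  [-1.6,-20.2,0,0,0,2.2,50],
  [0,0,-30,0,0,0,50],
  [0,0,-30,0,0,0,50],
  [0,0,-20,0,0,0,50],
  [0,0,-5,0,0,0,50],
  [0,0,0,0,0,0,50],
  [0,0,0,0,0,0,50],
], squeeze=20)

```text
time_s: 61.5
tcp_pos: [0.4566, 0.0661, 0.076]
eef_rot: [-180.0, -0.1, -15.9]
contact_force: [0.9, -0.4, 0.2]
gripper_width: 0.0438
```

move_arm([
  [0,0,-20,0,0,0,50],
  [0,0,-20,0,0,0,50],
  [0,0,-13,0,0,0,50],
  [0,0,-5,0,0,0,50],
  [0,0,0,0,0,0,50],
  [0,0,0,0,0,0,0],
  [0,0,0,0,0,0,0],
  [0,0,0,0,0,0,0],
  [0,0,0,0,0,0,0],
  [0,0,0,0,0,0,0],
  [0,0,0,0,0,0,0],
  [0,0,0,0,0,0,0],
  [0,0,0,0,0,0,0],
])

```text
time_s: 62.8
tcp_pos: [0.4562, 0.0661, 0.0173]
eef_rot: [180.0, -0.1, -15.9]
contact_force: [-1.4, 0.5, 5.2]
gripper_width: 0.0099
```

move_arm([
  [0,0,10,0,0,0,0],
  [0,0,30,0,0,0,0],
  [0,0,40,0,0,0,0],
  [0,0,40,0,0,0,0],
  [13.9,20.8,15,0,0,2,0],
  [13.9,20.8,0,0,0,2,0],
  [13.9,20.8,0,0,0,2,0],
  [13.9,20.8,0,0,0,2,0],
  [13.9,20.8,0,0,0,2,0],
  [13.9,20.8,0,0,0,2,0],
  [13.9,20.8,0,0,0,2,0],
  [13.9,20.8,0,0,0,2,0],
  [13.9,20.8,-10,0,0,2,0],
  [13.6,20.3,-15,0,0,1.5,0],
  [0,0,0,0,0,0,0],
  [0,0,0,0,0,0,0],
  [0,0,0,0,0,0,0],
])

```text
time_s: 64.5
tcp_pos: [0.5944, 0.273, 0.1276]
eef_rot: [180.0, -0.1, 3.5]
contact_force: [-0.3, 0.5, -1.4]
gripper_width: 0.0094
```

move_arm([
  [0,0,-4,0,0,0,0],
  [0,0,-4,0,0,0,0],
  [0,0,-3,0,0,0,0],
  [0,0,0,0,0,0,0],
  [0,0,0,0,0,0,0],
])

```text
time_s: 65.0
tcp_pos: [0.5947, 0.2734, 0.116]
eef_rot: [180.0, -0.1, 3.5]
contact_force: [0.5, -0.3, -0.7]
gripper_width: 0.0098
```

move_arm([
  [0,0,-3,0,0,0,0],
  [0,0,-3,0,0,0,0],
  [0,0,-3,0,0,0,0],
  [0,0,0,0,0,0,0],
])

```text
time_s: 65.4
tcp_pos: [0.5944, 0.2733, 0.1064]
eef_rot: [179.9, -0.0, 3.5]
contact_force: [-0.1, -1.0, -0.6]
gripper_width: 0.01
```

move_arm([
  [0,0,-3,0,0,0,0],
  [0,0,-3,0,0,0,0],
  [0,0,-2,0,0,0,0],
  [0,0,-1,0,0,0,0],
  [0,0,0,0,0,0,0],
])

```text
time_s: 65.9
tcp_pos: [0.5946, 0.2734, 0.0978]
eef_rot: [180.0, -0.0, 3.5]
contact_force: [0.6, 0.5, -0.5]
gripper_width: 0.0096
```

move_arm([
  [0,0,0,0,0,0,40],
  [0,0,0,0,0,0,40],
  [0,0,0,0,0,0,40],
  [0,0,0,0,0,0,40],
  [0,0,10,0,0,0,40],
  [0,0,30,0,0,0,40],
  [0,0,30,0,0,0,40],
  [0,0,30,0,0,0,40],
  [-25,20,0,0,0,0,40],
  [-25,20,0,0,0,0,40],
  [-25,20,0,0,0,0,40],
  [-25,20,0,0,0,0,40],
  [-25,20,0,0,0,0,40],
  [-25,20,0,0,0,0,40],
  [-25,20,0,0,0,0,40],
  [-25,20,0,0,0,0,40],
  [-25,20,0,0,0,0,40],
  [-25,20,0,0,0,0,40],
  [-25,20,0,0,0,0,40],
  [-25,20,0,0,0,0,40],
])

```text
time_s: 67.9
tcp_pos: [0.2936, 0.5143, 0.1992]
eef_rot: [-180.0, -0.1, 3.6]
contact_force: [-1.0, 0.5, 0.1]
gripper_width: 0.035
```

```bash
python3 - <<'E' 2>/dev/null
from fit import *
cams=[avg("top",5),avg("scene",5)]
s=get_state();print(s['time_s'],s['tcp_pos'])
deg=lambda p:np.r_[p[:2]*1000,np.degrees(p[2:])].round(1)
C={"a":(.5949,.2736,-.217,3.1),"b":(.6041,.007,.018,-2.8),"c":(.599,-.2785,.217,4.7)}
OFF=[np.array([.001,.0005]),np.array([.0047,-.0005])]
M=dict(s=MB["s"]+["K"],t=MB["t"]+["KT"])
for n,(x,y,yb,yn) in C.items():
    o=[]
    for c,f in zip(cams,OFF):
        base=lambda cam:block((x+f[0],y+f[1],yb,np.radians(yn),np.radians(yn)),cam)
        q=fit([x+f[0],y+f[1],np.radians(yn)],[c],lambda p,cam:base(cam)+key(p,cam,.058,.08),M,.05,.128,[.002,.002,.06],150)
        o+=[deg(q[0]-[x+f[0],y+f[1],0]),round(q[1],1)]
    print(n,*o)
g=lambda c,x,y:cv2.resize(c["frame"][(v:=int(w2px(c,[[x,y,.1]])[0][1]))-30:v+30,(u:=int(w2px(c,[[x,y,.1]])[0][0]))-30:u+30],(266,266),interpolation=cv2.INTER_CUBIC)
cv2.imwrite("pics/fin.png",np.vstack([np.hstack([g(c,*C[n][:2]) for n in "abc"]) for c in cams]))
E
```

```text
68.4 [0.29535673 0.51298858 0.19822376]
a [-0.5  0.1 10.9] 22.6 [ 1.8 -3.3 -3.7] 81.2
b [-1.3  0.1 -6.4] 22.6 [ 0.2 -1.2 -6.7] 19.3
c [-3.  -0.4  4.4] 19.8 [-1.7  0.8  0. ] 35.7
```

View pics/fin.png

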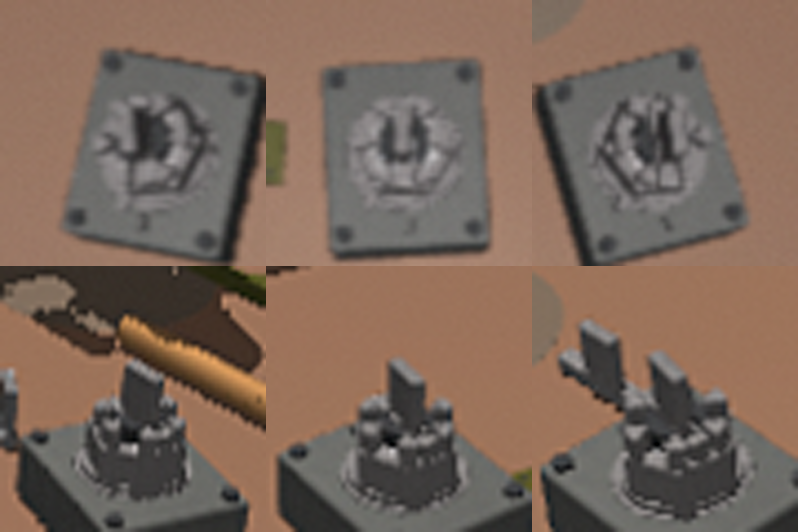

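The final picture shows all three keys seated upright in the lined-up slots with tabs up, and the gusset and mallet in view undisturbed. Handing in.

```bash
python3 -c "
from plant import *
print(close_job()); print(get_state()['time_s'])"
```

```text
the job is handed in; nothing more can be done
None
the job is handed in; nothing more can be done
```

I tightened all three nuts clockwise (a 99°, b 111°, c 119°) to the first slot pair that lined up past tight. Each now has a 58 mm key set tab up in its slots. I handed the job in at about 68 s.

- **Key knocked over:** Key 1 was knocked onto its side during the run. I picked it up with a tilted grip, stood it upright on the bench, and then set it in nut a as normal.
- **Seating:** All three keys slid in without resistance and went down to within about 1 mm of the slot floor. In the last pictures they stand upright in the slots, with the gripper clear.
- **Checks that disagreed:**
  - The two cameras differed by about 4 mm in x. I settled positions from how the gripper met the nuts.
  - The final fits put the keys within about 4 mm of centre. The key angles were rough, at worst 11° for nut a in the top camera against −4° in the scene camera. The keys going fully into the slots limits the real error to about 7°.
- **Not measured:** I couldn't read the nut joint values directly. I worked them out from the turn angles and the slots lining up.

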